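# Load the glazed pots onto their kiln cookies

## Task

Load the kiln shelf for the glaze firing: take the four glazed pots (blue, green, yellow and plum) from the wooden ware board and stand each upright, with its whole foot on the disc, in the middle of the brown kiln cookie that fits it, so that every cookie shows an even rim all round to catch the drips: smallest foot on the smallest cookie, next on the next, up to the widest foot on the widest cookie. Set them down gently, do not drop or throw them, and leave the two bare, unglazed pink pots standing where they are on the board.

Things in the scene. Friction and masses are not known exactly. Their poses are not given: they have to be found in the camera images.
- vase_mid (a point): Blue glazed bud vase, 104 mm tall, foot 34 mm across, round belly 56 mm across up to 40 mm above its underside, then a narrow straight neck 26 mm across from 62 to 99 mm above the underside (grip it there, about 32 mm above this point), lip 30 mm; 0.14 to 0.21 kg. It goes on the smallest cookie. Round and the same from every side. This point is its centre, half-way up; its z axis points up. 
- cup_mid (a point): Green glazed cup without a handle, open at the top, 78 mm tall, foot 50 mm across, straight wall 58 mm across from 16 mm above its underside to the rim (grip the wall from above across the whole cup, about 13 mm above this point); 0.16 to 0.25 kg. It goes on the second smallest cookie. Round and the same from every side. This point is its centre, half-way up; its z axis points up. 
- beaker_mid (a point): Yellow glazed beaker, open at the top, 100 mm tall, foot 66 mm across, narrowing to a straight wall 56 mm across from 28 mm above its underside to the rim (grip it across the whole wall, about 22 mm above this point); 0.21 to 0.34 kg. It goes on the second largest cookie. Round and the same from every side. This point is its centre, half-way up; its z axis points up. 
- bottle_mid (a point): Plum (dark purple) glazed squat bottle, 108 mm tall, foot 84 mm across, belly 92 mm across up to 34 mm above its underside, then a straight neck 36 mm across from 60 to 102 mm above the underside (grip it there, about 32 mm above this point), lip 42 mm; 0.36 to 0.57 kg. It goes on the largest cookie. Round and the same from every side. This point is its centre, half-way up; its z axis points up. 
- bare_cup_mid (a point): Bare, unglazed pink cup of the same shape as the green one (58 mm across, 78 mm tall), standing on the ware board (18 mm thick, beside the hearth; six pots in two rows of three, about 112 mm apart, shuffled): not to be moved. Round and the same from every side. This point is its centre, half-way up; its z axis points up. 
- bare_beaker_mid (a point): Bare, unglazed pink beaker of the same shape as the yellow one (foot 66 mm, 100 mm tall), standing on the ware board: not to be moved. Round and the same from every side. This point is its centre, half-way up; its z axis points up. 
- cookie_s_top (a point): Smallest (60 mm across) kiln cookie: flat round disc of coarse brown clay, 8 mm thick, fixed on the white kiln shelf. This point is the centre of its top face, z up. Made for the blue vase. The four cookies lie two by two, about 130 mm between centres, shuffled.
- cookie_m_top (a point): Second smallest (76 mm across) kiln cookie: flat round disc of coarse brown clay, 8 mm thick, fixed on the white kiln shelf. This point is the centre of its top face, z up. Made for the green cup. The shelf (280 x 330 mm, top 90 mm above the bench) lies on the steel kiln hearth, on the left or right of the bench.
- cookie_l_top (a point): Second largest (92 mm across) kiln cookie: flat round disc of coarse brown clay, 8 mm thick, fixed on the white kiln shelf. This point is the centre of its top face, z up. Made for the yellow beaker. A low row of three small cones, 55 mm high, stands at the far end of the shelf.
- cookie_xl_top (a point): Largest (110 mm across) kiln cookie: flat round disc of coarse brown clay, 8 mm thick, fixed on the white kiln shelf. This point is the centre of its top face, z up. Made for the plum bottle.
Things that resemble listed ones, but are neither listed nor needed, are in the scene too. What is shaped like the part that bears beaker_mid but red is not meant.

How it is judged:
By the outcome, as a careful person would: the job done as asked, in the order asked, and still so for the second after the job is handed in, with the robot touching nothing.
It also fails if it takes over 118 s, if anything falls off the work surface, if the arm or the gripper's body presses on something with over 40 N, if the wrist force passes 120 N, or if a joint passes its speed limit or range.

## Robot

A 6-joint arm with a two-finger parallel gripper is mounted at the origin on the work surface. World frame = base frame: x ahead of the robot, y to its left, z up, the work surface at z = 0. Lengths are in m, angles in rad, forces in N, time in s.
With the tool pointing down it reaches from about 0.35 to 0.775 m from the base axis. Payload 7.3 kg.
Tool frame: the origin (TCP) lies midway between the tips of the shut fingers; the grasp point (between the pads) lies 19 mm behind it; z points along the fingers, y is the line along which they close (so a half turn about z gives the same grasp; the last joint's range is limited). The gripper opens to 92 mm and grips with 3 to 60 N. Pads are 19 mm wide; open, the fingers measure 130 mm over their backs; the gripper's body (75 mm by 190 mm) begins 47 mm behind the grasp point.
Start: joints at [-1.38, 0.342, 1.524, -0, 1.275, -0.146], TCP at [0.174, -0.496, 0.227] pointing down, gripper open.
Joint ranges: [-2.53, 2.53], [-0.77, 2.02], [0.04, 2.7], [-1, 4.14], [0.28, 2.66], [-3.11, 3.11]. Speed limits (rad/s): [2.57, 2.57, 3.14, 3.14, 3.14, 3.14].

## Interface

Orientations are given as [roll, pitch, yaw] about the fixed x, y, z axes, in that order (R = Rz(yaw) Ry(pitch) Rx(roll)).
In Python, from cell import monitor, vision, workorder gives the robot as it stands.
- The arm moves only by the tool move_arm, never from a script. Its argument "rows" is a list of rows, each a list of 5 numbers: the shift along the world's x, y, z in mm, then the turn about the world's z in rad, then the closure, from -1 (fully open) to 1 (shut). A call has 1 to 12 rows; each row shifts and turns the commanded pose from where the row before left it; what a row does not reach is not made up. A row lasts 1/10 s, in which the tool goes at most 50 mm and 8.59 degrees, less where a joint would pass 70% of its speed; a pose out of reach is approached as far as the arm can. A call is refused whole if a number of a shift passes 50 or a number of a turn 0.15, either way. A call with a gripper value outside its range is refused whole. The fingers move at their own pace and stop on an object; "newtons" is the grip in N (left out, the last holds). Time passes only in rows, so rows that do not move let the fingers close. It gives the time, the measured TCP pose, the force, the opening and the grip force at its end, in the units of the state.
- monitor.observe(): the state, without advancing time (a new reading comes with each control period).
- vision.read_camera(name): name is "scene" or "top" or "wrist"; returns the picture (400x640x3 uint8, red, green, blue); there is no depth.
- vision.get_calibration(name): a dict with "K" (3x3 intrinsics, pixels), "T" (4x4, takes a point from camera to world coordinates); the wrist camera has in their place "mount" (4x4, takes a point from camera to tool coordinates, whose origin is the TCP and whose axes are the flange's). Camera axes: x right, y up, looking along -z (the intrinsics and any distortion apply to the point x, -y, -z); pixel columns grow to the right and rows downward; lengths in m; the calibration is good to about 2 mm. A picture is of the moment at which its call begins: read the wrist's pose just before it. get_calibration takes no time and is no camera call.
- workorder.hand_in(): hands the job in; it is judged then, once.
The state is a dict: "time": time; "qpos": joint angles; "qvel": joint speeds; "joint_efforts": joint torques, N m; "tool_pos": TCP position; "tool_rot": TCP orientation; "contact_force": force on the tool from outside, world axes, zero at the start; "torque": the same for the moment, N m; "opening": finger opening in m; "grip_force": force on a finger pad.
Only numpy, scipy, OpenCV 4.12 (cv2) and the standard library are available. Lean on these libraries where they do the work, as an engineer would, in place of code of your own. Each camera call takes 0.05 s, during which the arm holds its last target. There are 200 camera calls.

## Working session

There is one attempt and no reset: what is moved stays moved. The work goes in short steps, Python scripts to look and compute and a tool call to move; the robot and the scene stay as the last step left them, time stands still between calls to the robot, and variables do not carry over. Pictures are saved under pics/ and viewed, at most 14 in all, crops included, and the job is handed in when it is done.

Besides the shell and the picture viewer there is one more tool, called after "Call:" in YAML: its name, and indented under it one key for each argument. move_arm: Moves the arm, as the interface text tells. Its arguments: {"type":"object","properties":{"rows":{"type":"array","items":{"type":"array","items":{"type":"number"}}},"newtons":{"type":"number"}},"required":["rows"]}

```bash
mkdir -p pics; ls
cat > h.py <<'E'
import numpy as np, cv2
from cell import monitor, vision, workorder
def save(n,f):
    im=vision.read_camera(n); cv2.imwrite('pics/'+f,im[:,:,::-1]); return im
E
python3 - <<'E'
from h import *
for n in('scene','top'):
    save(n,n+'0.png'); c=vision.get_calibration(n); print(n,{k:np.round(v,4).tolist() if not isinstance(v,str) else v for k,v in c.items()})
c=vision.get_calibration('wrist');print(c)
s=monitor.observe();print(s)
E
```

```text
pics
scene {'K': [[452.0921, 0.0, 316.5133], [0.0, 452.0921, 193.6273], [0.0, 0.0, 1.0]], 'T': [[0.566, -0.6042, 0.5609, 1.1174], [0.8244, 0.4089, -0.3913, -0.4976], [0.0071, 0.6838, 0.7296, 0.9844], [0.0, 0.0, 0.0, 1.0]]}
top {'K': [[398.6573, 0.0, 319.8073], [0.0, 398.6573, 192.746], [0.0, 0.0, 1.0]], 'T': [[0.0178, 0.9915, -0.1287, 0.3598], [-0.9996, 0.0208, 0.0213, -0.0028], [0.0238, 0.1283, 0.9915, 0.8963], [0.0, 0.0, 0.0, 1.0]]}
{'K': array([[292.69382468,   0.        , 319.82610951],
       [  0.        , 292.69382468, 200.97266962],
       [  0.        ,   0.        ,   1.        ]]), 'mount': array([[ 1.26440091e-04,  9.55368834e-01,  2.95415597e-01,
         8.11171216e-02],
       [ 9.99999826e-01, -2.91043376e-04,  5.13221723e-04,
         1.04188772e-04],
       [ 5.76294792e-04,  2.95415481e-01, -9.55368705e-01,
        -1.58172959e-01],
       [ 0.00000000e+00,  0.00000000e+00,  0.00000000e+00,
         1.00000000e+00]])}
{'time': 0.1, 'qpos': array([-1.38000661e+00,  3.42652551e-01,  1.52489982e+00, -1.19897884e-05,
        1.27541776e+00, -1.45978084e-01]), 'qvel': array([-4.62228160e-04, -3.98891817e-04, -1.27117796e-03,  3.63137616e-05,
       -7.65409221e-04, -4.08131809e-04]), 'joint_efforts': array([ 1.65262820e-03, -4.32003307e+01, -2.44695371e+01,  7.18154199e-02,
        5.26594778e-02, -4.29363229e-05]), 'tool_pos': array([ 0.17343954, -0.49514287,  0.22612229]), 'tool_rot': array([-3.14022815e+00, -1.89025062e-04,  3.36771170e-01]), 'contact_force': array([-0.95057168,  0.76423626,  0.447602  ]), 'torque': array([0.00668102, 0.01571405, 0.02600546]), 'grip_force': 0.0, 'opening': 0.09186304538152038}
```

View pics/top0.png

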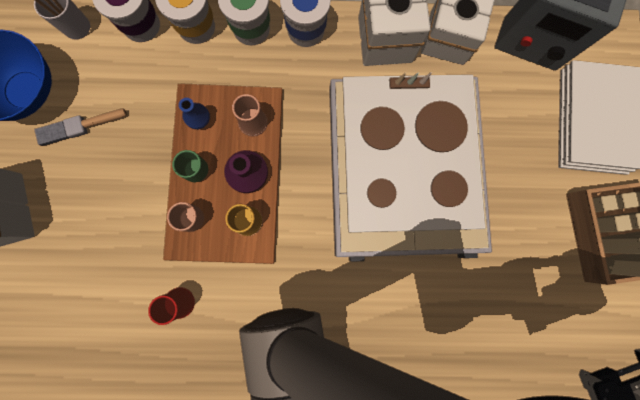

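View pics/scene0.png

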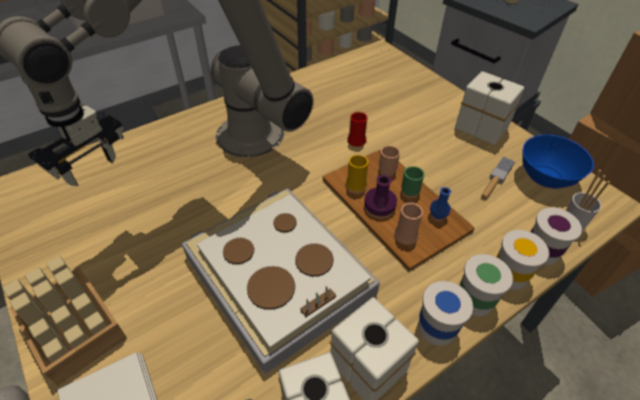

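Candidates in the top view:
- Blue vase at (193,113). The other blue things are the bowl (10,75) and the glaze jar (305,20).
- Green cup at (187,165), against the green jar (245,20).
- Yellow beaker at (240,218), against the red decoy (163,310), the bare pink beaker/cup (247,112)/(182,216) and the yellow jar (190,20).
- Plum bottle at (245,170), against the plum jar (130,15).
- Cookies: XL (441,127), L (382,128), M (449,188), S (381,193).

I choose the glazed pots on the board.

```bash
cat >> h.py <<'E'
def rays(c,uv,T=None):
    K=c['K']; T=c['T'] if T is None else T
    uv=np.atleast_2d(np.array(uv,float)); d=np.c_[(uv[:,0]-K[0,2])/K[0,0],-(uv[:,1]-K[1,2])/K[1,1],-np.ones(len(uv))]
    return T[:3,3],d@T[:3,:3].T
def plane(o,d,z): return o+d*((z-o[2])/d[:,2])[:,None]
def blob(hsv,rng,roi):
    m=np.zeros(hsv.shape[:2],np.uint8)
    for lo,hi in rng: m|=cv2.inRange(hsv,np.array(lo),np.array(hi))
    k=np.zeros_like(m);x0,y0,x1,y1=roi;k[y0:y1,x0:x1]=1;m*=k
    m=cv2.morphologyEx(m,cv2.MORPH_CLOSE,np.ones((3,3)))
    n,l,s,_=cv2.connectedComponentsWithStats(m); i=1+np.argmax(s[1:,4]); return (l==i).astype(np.uint8)
def contour(m): return max(cv2.findContours(m,cv2.RETR_EXTERNAL,cv2.CHAIN_APPROX_NONE)[0],key=len)[:,0]
RNG={'blue':[((100,110,20),(125,255,255))],'green':[((45,60,20),(85,255,255))],'yellow':[((18,150,40),(32,255,255))],'plum':[((135,60,15),(172,255,255))]}
E
python3 - <<'E'
from h import *
rd=lambda n:cv2.imread(f'pics/{n}0.png')
t=rd('top');s=rd('scene');C={n:vision.get_calibration(n) for n in('top','scene')}
H={'top':cv2.cvtColor(t,cv2.COLOR_BGR2HSV),'scene':cv2.cvtColor(s,cv2.COLOR_BGR2HSV)}
# cookies
R={'top':{'s':(360,172,405,212),'m':(425,165,473,212),'l':(355,100,409,156),'xl':(409,95,472,158)},
 'scene':{'s':(270,208,300,235),'m':(215,232,260,268),'l':(290,238,338,280),'xl':(240,262,300,310)}}
for n in R:
  for k,roi in R[n].items():
    m=blob(H[n],[((0,40,30),(20,255,150))],roi); p=plane(*rays(C[n],contour(m)),0.098)[:,:2]
    (cx,cy),r=cv2.minEnclosingCircle(p.astype(np.float32)); e=cv2.fitEllipse(p.astype(np.float32)*1000)
    print(n,k,np.round(e[0],1),np.round(e[1],1))
RP={'top':{'blue':(176,92,212,132),'green':(168,145,212,185),'yellow':(220,200,262,236),'plum':(220,148,272,195)},
 'scene':{'blue':(425,182,456,226),'green':(398,163,428,200),'yellow':(342,150,372,198),'plum':(358,172,402,222)}}
pan={'top':t.copy(),'scene':s.copy()}
for k in RNG:
  L=[]
  for n in RP:
    m=blob(H[n],RNG[k],RP[n][k]);ct=contour(m);cv2.drawContours(pan[n],[ct[:,None]],-1,(0,255,255) if k!='yellow' else (255,255,255),1)
    o,d=rays(C[n],ct);p=plane(o,d,0.07)
    mid=p[:,:2].mean(0)-o[:2];a0=np.arctan2(mid[1],mid[0]);a=np.arctan2(d[:,1],d[:,0])-a0;a=(a+np.pi)%(2*np.pi)-np.pi
    L.append((o[:2],a0+(a.min()+a.max())/2,(a.max()-a.min())/2))
  A=np.array([[np.cos(L[0][1]),-np.cos(L[1][1])],[np.sin(L[0][1]),-np.sin(L[1][1])]]);q=np.linalg.solve(A,L[1][0]-L[0][0])
  print(k,np.round(1000*(L[0][0]+q[0]*A[:,0]),1),'diam',[round(2000*q[i]*np.sin(L[i][2]),1) for i in(0,1)])
c=np.vstack([cv2.resize(pan['top'][75:270,160:500],(680,390))]);d=cv2.resize(pan['scene'][130:320,180:480],(600,380))
cv2.imwrite('pics/chk_t.png',c);cv2.imwrite('pics/chk_s.png',d)
E
```

```text
top s [ 466.3 -144.4] [57.  58.2]
top m [ 478.  -282.7] [73.5 74.8]
top l [ 601.6 -146.3] [89.2 90.8]
top xl [ 608.6 -269.1] [107.3 109.6]
scene s [ 473.2 -145.8] [57.4 62.3]
scene m [ 484.7 -283.9] [73.5 77. ]
scene l [ 608.1 -147.9] [89.8 92.2]
scene xl [ 614.8 -270.3] [106.9 110.7]
blue [634.7 254.1] diam [np.float64(49.1), np.float64(48.0)]
green [519.5 254.4] diam [np.float64(55.2), np.float64(51.6)]
yellow [409.2 139.7] diam [np.float64(55.2), np.float64(60.3)]
plum [515.6 141.3] diam [np.float64(89.8), np.float64(85.9)]
```

View pics/chk_t.png

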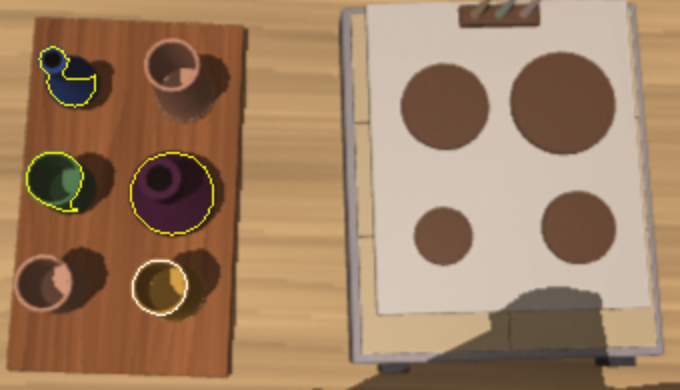

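View pics/chk_s.png

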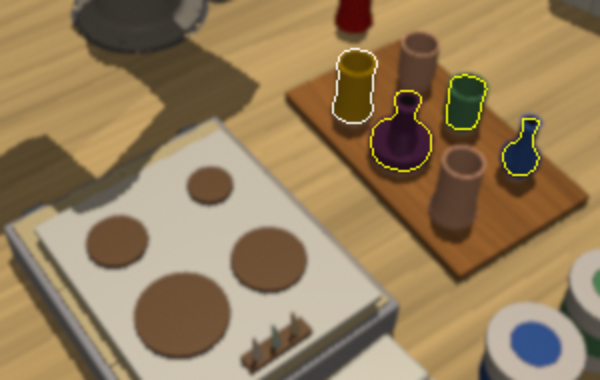

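The masks fit all four pots on the board, and the cookie diameters come out at 58, 74, 90 and 108 mm. The two fixed cameras disagree by about 7 mm in x, so I'll refine with the wrist camera over the shelf first, then over the board. I'll keep yaw at 45° so the fingers close between neighbouring pots.

Call:
move_arm:
  rows:
    - [20,15,30,0.05,-1]
    - [40,30,30,0.05,-1]
    - [40,30,30,0.05,-1]
    - [40,30,10,0.05,-1]
    - [40,30,0,0.05,-1]
    - [40,30,0,0.05,-1]
    - [40,30,0,0.05,-1]
    - [40,30,0,0.05,-1]
    - [30,30,0,0.05,-1]
    - [0,10,0,0,-1]
    - [0,0,0,0,-1]
    - [0,0,0,0,-1]

```text
time: 1.3
tool_pos: [0.4906, -0.2402, 0.3179]
tool_rot: [-3.141, 0.001, 0.786]
contact_force: [-0.1, 0.2, -0.7]
opening: 0.0919
grip_force: 0.0
```

```bash
cat >> h.py <<'E'
from scipy.spatial.transform import Rotation as Ro
def wrist(f):
    s=monitor.observe(); im=save('wrist',f); c=vision.get_calibration('wrist')
    T=np.eye(4);T[:3,:3]=Ro.from_euler('xyz',s['tool_rot']).as_matrix();T[:3,3]=s['tool_pos']
    return s,cv2.cvtColor(im,cv2.COLOR_RGB2HSV),c,T@c['mount']
def proj(c,T,P):
    q=np.linalg.inv(T)@np.r_[P,1]; return c['K'][0,2]+c['K'][0,0]*q[0]/-q[2], c['K'][1,2]+c['K'][1,1]*q[1]/q[2]
E
python3 - <<'E'
from h import *
s,h,c,T=wrist('w0.png');print(s['tool_pos'],s['tool_rot'],s['time'],s['contact_force'])
for k,P in dict(s=(470,-145,98),m=(481,-283,98),l=(605,-147,98),xl=(611,-270,98)).items(): print(k,np.round(proj(c,T,np.array(P)/1000)))
E
```

```text
[ 0.49063739 -0.24024943  0.31789256] [-3.14144186e+00  7.02185017e-04  7.85979691e-01] 1.3 [-0.10541338  0.20472532 -0.71314545]
s [255. 134.]
m [337. 202.]
l [332.  51.]
xl [404. 125.]
```

View pics/w0.png

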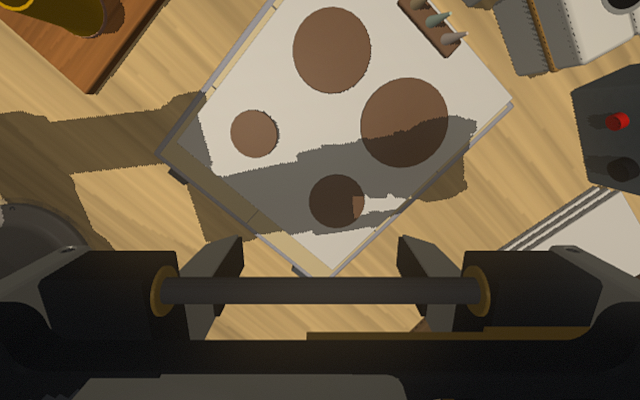

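Wrist view: all four cookies are visible, S (255,134), L (332,51), XL (404,123) and M (337,201). They lie within 2 px of the predicted spots.

```bash
cat >> h.py <<'E'
def cookies(h,c,T,guess,z=.098):
    out={}
    for k,(P,D) in guess.items():
        u,v=proj(c,T,np.array(P)/1000); r=c['K'][0,0]*D/2000/(T[2,3]-z)+8
        roi=[int(max(0,a)) for a in(u-r,v-r,u+r,v+r)]
        m=blob(h,[((0,75,15),(16,255,180))],roi);ct=contour(m)
        p=plane(*rays(c,cv2.convexHull(ct)[:,0],T),z)[:,:2]*1000
        e=cv2.fitEllipse(p.astype(np.float32));print(k,np.round(e[0],1),np.round(e[1],1),'areaD',round(2*np.sqrt(cv2.contourArea(p.astype(np.float32))/np.pi),1))
G=dict(s=((470,-145,98),60),m=((481,-283,98),76),l=((605,-147,98),92),xl=((611,-270,98),110))
E
python3 - <<'E'
from h import *
c=vision.get_calibration('wrist');h=cv2.cvtColor(cv2.imread('pics/w0.png'),cv2.COLOR_BGR2HSV)
s=monitor.observe();T=np.eye(4);T[:3,:3]=Ro.from_euler('xyz',s['tool_rot']).as_matrix();T[:3,3]=s['tool_pos'];T=T@c['mount']
for u,v in((337,190),(404,105),(404,150),(290,210),(250,100)):print(h[v,u])
cookies(h,c,T,G)
E
```

```text
[ 16 103  62]
[ 13 120 113]
[ 14 109  61]
[ 21  40 102]
[ 19  34 208]
s [ 468.9 -144.6] [58.1 59.1] areaD 58.2
m [ 480.3 -282.8] [74.1 74.8] areaD 74.0
l [ 604.2 -146.8] [90.4 90.6] areaD 90.2
xl [ 610.8 -269.6] [108.1 108.8] areaD 108.0
```

Call:
move_arm:
  rows:
    - [0,40,0,0,-1]
    - [0,50,0,0,-1]
    - [0,50,0,0,-1]
    - [0,50,0,0,-1]
    - [0,50,0,0,-1]
    - [0,50,0,0,-1]
    - [0,50,0,0,-1]
    - [10,40,0,0,-1]
    - [10,30,0,0,-1]
    - [0,0,0,0,-1]
    - [0,0,0,0,-1]

```text
time: 2.45
tool_pos: [0.5115, 0.1692, 0.3178]
tool_rot: [3.141, 0.001, 0.786]
contact_force: [0.2, 0.5, 0.3]
opening: 0.0917
grip_force: 0.0
```

Run:
```python
from h import *
s,h,c,T=wrist('w1.png');print(s['tool_pos'],s['tool_rot'])
for k,P in dict(blue=(635,254,122),green=(520,254,96),yellow=(409,140,118),plum=(516,141,126)).items(): print(k,np.round(proj(c,T,np.array(P)/1000)))
```

```text
[0.51147244 0.16920791 0.31776126] [3.14130011e+00 9.08475685e-04 7.85976631e-01]
blue [345.  47.]
green [277. 123.]
yellow [281. 246.]
plum [338. 193.]
```

View pics/w1.png

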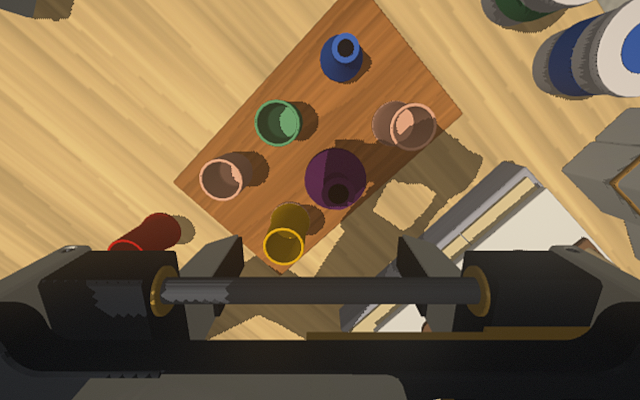

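Wrist view of the board: blue lip (345,47), green rim (278,123), yellow rim (284,247), plum neck (338,193). The bare pots are at (222,180) and (412,127), and the red decoy is off the board at (130,250). The choice holds.

```bash
cat >> h.py <<'E'
from scipy.optimize import least_squares
POT=dict(blue=((635,254),15,122,34),green=((520,254),29,96,40),yellow=((409,140),28,118,40),plum=((516,141),46,52,45))
def pot(h,c,T,k,xy,R,z,pad,rng=None):
    u,v=proj(c,T,np.r_[xy,z]/1000)
    roi=[int(max(0,a)) for a in(u-pad,v-pad,u+pad,v+pad)]
    ct=contour(blob(h,rng or RNG[k],roi)); p=plane(*rays(c,ct,T),z/1000)[:,:2]*1000
    g=np.array(xy,float);best=(-1,g)
    for dx in np.arange(-14,14.1,1):
        for dy in np.arange(-14,14.1,1):
            q=np.sum(abs(np.hypot(*(p-g-(dx,dy)).T)-R)<1.2)
            if q>best[0]: best=(q,g+(dx,dy))
    x=best[1]
    for _ in range(3):
        i=abs(np.hypot(*(p-x).T)-R)<2.0; f=least_squares(lambda a:np.hypot(*(p[i]-a[:2]).T)-a[2],[*x,R]); x=f.x[:2]
    print(k,np.round(f.x[:2],1),'R',round(f.x[2],1),'of',R,'inl',i.sum(),len(p)); return x,ct
E
python3 - <<'E'
from h import *
c=vision.get_calibration('wrist');im=cv2.imread('pics/w1.png');h=cv2.cvtColor(im,cv2.COLOR_BGR2HSV)
s=monitor.observe();T=np.eye(4);T[:3,:3]=Ro.from_euler('xyz',s['tool_rot']).as_matrix();T[:3,3]=s['tool_pos'];T=T@c['mount']
for k,a in POT.items(): pot(h,c,T,k,*a)
E
```

```text
blue [634.1 251.8] R 14.9 of 15 inl 54 173
green [520.8 252.7] R 28.2 of 29 inl 127 133
yellow [410.9 137.4] R 27.7 of 28 inl 78 158
plum [515.3 140.8] R 44.9 of 46 inl 152 169
```

Call:
move_arm:
  rows:
    - [40,27,0,0,-1]
    - [42,28,0,0,-1]
    - [40,28,-20,0,-1]
    - [0,0,-45,0,-1]
    - [0,0,-45,0,-1]
    - [0,0,-45,0,-1]
    - [0,0,-40,0,-1]
    - [0,0,-25,0,-1]
    - [0,0,-15,0,-1]
    - [0,0,0,0,-1]

```text
time: 3.5
tool_pos: [0.6302, 0.2496, 0.0822]
tool_rot: [-3.14, 0.003, 0.785]
contact_force: [0.2, -0.2, 0.2]
opening: 0.0918
grip_force: 0.0
```

Call:
move_arm:
  rows:
    - [4,2,1,0,-1]
    - [0,0,0,0,-1]
    - [0,0,0,0,0.3]
    - [0,0,0,0,1]
    - [0,0,0,0,1]
    - [0,0,0,0,1]
    - [0,0,0,0,1]
    - [0,0,0,0,1]
    - [0,0,0,0,1]
    - [0,0,0,0,1]
  newtons: 20

```text
time: 4.5
tool_pos: [0.6348, 0.2536, 0.085]
tool_rot: [3.142, 0.0, 0.787]
contact_force: [0.6, -0.5, 0.5]
opening: 0.0325
grip_force: 0.0
```

Call:
move_arm:
  rows:
    - [0,0,0,0,1]
    - [0,0,0,0,1]
    - [0,0,0,0,1]
    - [0,0,0,0,1]

```text
time: 4.9
tool_pos: [0.6348, 0.2536, 0.085]
tool_rot: [3.142, 0.0, 0.787]
contact_force: [-0.5, -0.1, -0.7]
opening: 0.0272
grip_force: 20.0
```

Call:
move_arm:
  rows:
    - [0,0,15,0,1]
    - [0,0,35,0,1]
    - [0,0,40,0,1]
    - [0,0,40,0,1]
    - [-10,-25,20,0,1]
    - [-18,-43,0,0,1]
    - [-18,-43,0,0,1]
    - [-18,-43,0,0,1]
    - [-18,-43,0,0,1]
    - [-18,-43,0,0,1]
    - [-18,-43,0,0,1]
    - [-18,-43,0,0,1]

```text
time: 6.1
tool_pos: [0.4979, -0.074, 0.2363]
tool_rot: [3.14, -0.001, 0.787]
contact_force: [0.2, -0.2, -1.1]
opening: 0.0268
grip_force: 20.0
```

Call:
move_arm:
  rows:
    - [-18,-40,0,0,1]
    - [-10,-25,0,0,1]
    - [0,0,0,0,1]
    - [0,0,0,0,1]
    - [0,0,0,0,1]

```text
time: 6.6
tool_pos: [0.4712, -0.1366, 0.2355]
tool_rot: [3.141, -0.001, 0.788]
contact_force: [0.6, -0.4, -1.0]
opening: 0.027
grip_force: 20.0
```

Run:
```python
from h import *
s,h,c,T=wrist('w2.png');print(s['tool_pos'],s['tool_rot'],s['contact_force'])
cookies(h,c,T,{k:G[k] for k in('l','xl')})
```

```text
[ 0.47119703 -0.1366426   0.23551985] [ 3.14106515e+00 -5.00106662e-04  7.87575375e-01] [ 0.62041739 -0.4062837  -0.96439171]
l [ 603.9 -145.4] [90.2 91. ] areaD 90.4
xl [ 610.5 -267.5] [108.1 111.3] areaD 109.3
```

View pics/w2.png

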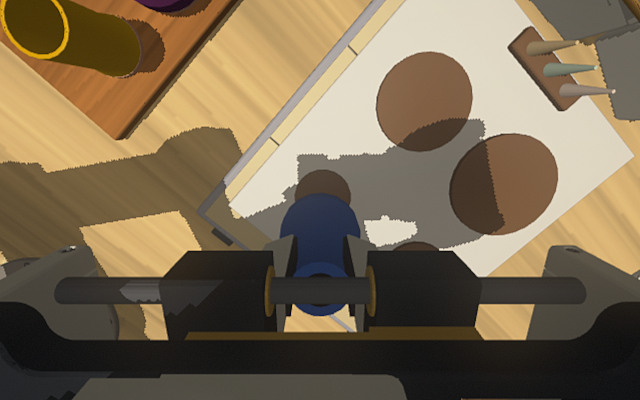

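The vase is held upright at (320,255), with the S cookie beneath it at (322,185). I'll check where the vase sits in the hand.

Run:
```python
from h import *
c=vision.get_calibration('wrist');im=cv2.imread('pics/w2.png');h=cv2.cvtColor(im,cv2.COLOR_BGR2HSV)
s=monitor.observe();T=np.eye(4);T[:3,:3]=Ro.from_euler('xyz',s['tool_rot']).as_matrix();T[:3,3]=s['tool_pos'];T=T@c['mount']
tp=s['tool_pos']*1000;b=np.array([.707,.707])
for dz in(27,35,45,55):
    x,ct=pot(h,c,T,'blue',tp[:2],28,tp[2]-dz,45); d=x-tp[:2]; print(dz,'tool x off',d@b,'lat',d@[.707,-.707])
```

```text
blue [ 469.1 -136.6] R 28.5 of 28 inl 70 298
27 tool x off -1.611954192924309 lat -1.4269297792492723
blue [ 466.8 -141.3] R 28.6 of 28 inl 78 289
35 tool x off -6.584665728517532 lat 0.290491294547889
blue [ 465.9 -144.6] R 28.0 of 28 inl 85 275
45 tool x off -9.509521484603345 lat 2.058045675793632
blue [ 465.3 -146.9] R 27.5 of 28 inl 94 263
55 tool x off -11.592166427813343 lat 3.251577337946351
```

Call:
move_arm:
  rows:
    - [-1,-7,0,0,1]
    - [0,0,-20,0,1]
    - [0,0,-25,0,1]
    - [0,0,-12,0,1]
    - [0,0,-5,0,1]
    - [0,0,-3,0,1]
    - [0,0,-1,0,1]
    - [0,0,0,0,1]
    - [0,0,0,0,1]

```text
time: 7.55
tool_pos: [0.4702, -0.1445, 0.1696]
tool_rot: [3.14, -0.0, 0.787]
contact_force: [1.2, 0.4, -2.1]
opening: 0.0272
grip_force: 20.0
```

Call:
move_arm:
  rows:
    - [0,1,-1.5,0,1]
    - [0,0,-1,0,1]
    - [0,0,-1,0,1]
    - [0,0,0,0,1]
    - [0,0,0,0,1]

```text
time: 8.05
tool_pos: [0.4698, -0.1434, 0.1655]
tool_rot: [3.142, 0.0, 0.787]
contact_force: [0.1, -0.6, -2.1]
opening: 0.0271
grip_force: 20.0
```

Call:
move_arm:
  rows:
    - [0,0,-0.7,0,1]
    - [0,0,-0.7,0,1]
    - [0,0,0,0,1]

```text
time: 8.35
tool_pos: [0.4703, -0.1436, 0.1649]
tool_rot: [3.14, -0.001, 0.787]
contact_force: [-0.3, 0.8, 3.9]
opening: 0.0269
grip_force: 20.0
```

Call:
move_arm:
  rows:
    - [0,0,0,0,0.2]
    - [0,0,0,0,0]
    - [0,0,0,0,-0.5]
    - [0,0,0,0,-0.5]
    - [0,0,15,0,-1]
    - [0,0,40,0,-1]
    - [0,0,40,0,-1]
    - [6,45,40,0,-1]
    - [6,45,0,0,-1]
    - [6,45,0,0,-1]
    - [6,45,0,0,-1]
    - [6,45,0,0,-1]

```text
time: 9.55
tool_pos: [0.4987, 0.0755, 0.2922]
tool_rot: [3.141, -0.0, 0.786]
contact_force: [0.5, 0.9, 0.4]
opening: 0.0921
grip_force: 0.0
```

Call:
move_arm:
  rows:
    - [6,45,0,0,-1]
    - [6,45,0,0,-1]
    - [6,45,0,0,-1]
    - [4,35,0,0,-1]
    - [0,0,0,0,-1]
    - [0,0,0,0,-1]
    - [0,0,0,0,-1]

```text
time: 10.25
tool_pos: [0.5208, 0.2429, 0.2921]
tool_rot: [3.141, 0.001, 0.786]
contact_force: [-0.7, -0.3, 0.8]
opening: 0.0919
grip_force: 0.0
```

Run:
```python
from h import *
im=save('top','t1.png');cv2.imwrite('pics/t1c.png',cv2.resize(im[80:260,320:500,::-1],(720,720))[:600])
print(monitor.observe()['tool_pos'])
s,h,c,T=wrist('w3.png')
for k in('green','yellow','plum'): pot(h,c,T,k,*POT[k])
```

```text
[0.52088432 0.24259501 0.29225527]
green [520.3 255.1] R 28.1 of 29 inl 106 135
yellow [-101768.6 -102090.4] R 28.0 of 28 inl 0 116
plum [516.6 143.2] R 45.6 of 46 inl 126 190
```

View pics/t1c.png

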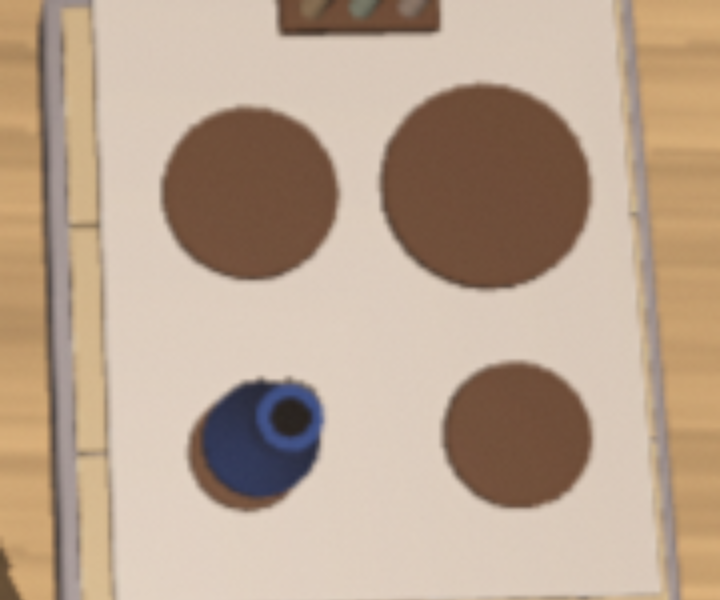

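The vase stands on S, with its lip at crop (290,417). I'll measure its offset from S in the top and scene views, relative to the same camera's own cookie reading.

Run:
```python
from h import *
C={n:vision.get_calibration(n) for n in('top','scene')}
save('scene','s1.png')
ref={'top':(466.3,-144.4),'scene':(473.2,-145.8)}
for n,f in(('top','t1.png'),('scene','s1.png')):
    im=cv2.imread('pics/'+f);h=cv2.cvtColor(im,cv2.COLOR_BGR2HSV);c=C[n];T=c['T'];r=np.array(ref[n])
    for lab,R,z,pad in(('lip',15,202,22),('belly',28,138,26),('belly',28,125,26)):
        x,_=pot(h,c,T,'blue',r,R,z,pad,[((100,110,20),(125,255,255))]); print(n,lab,z,np.round(x-r,1))
    if n=='top': # ring by brightness
        m=blob(h,[((100,100,95),(125,255,255))],(375,165,410,205));p=plane(*rays(c,contour(m)),.202)[:,:2]*1000;e=cv2.fitEllipse(p.astype(np.float32));print('ring',np.round(np.array(e[0])-r,1),np.round(e[1],1))
    ct=contour(blob(h,RNG['blue'],[int(v) for v in (lambda u,v:(u-26,v-40,u+26,v+20))(*proj(c,T,np.r_[r,120]/1000))]))
    o,d=rays(c,ct);a=np.arctan2(d[:,1],d[:,0]);b=np.arctan2(*(r/1000-o[:2])[::-1]);w=(a-b+np.pi)%(2*np.pi)-np.pi;D=np.hypot(*(r/1000-o[:2]))*1000
    print(n,'bearing err mm',round(D*np.sin((w.max()+w.min())/2),1),'diam',round(2*D*np.sin((w.max()-w.min())/2),1),'perp dir',np.round([-np.sin(b),np.cos(b)],2))
```

```text
blue [ 467.3 -144.3] R 13.8 of 15 inl 37 44
top lip 202 [1.  0.1]
blue [ 476.8 -153.2] R 28.0 of 28 inl 0 44
top belly 138 [10.5 -8.8]
blue [ 478.8 -155.8] R 28.0 of 28 inl 0 44
top belly 125 [ 12.5 -11.4]
ring [ 1.4 -0.4] [27. 28.]
top bearing err mm 0.5 diam 28.8 perp dir [0.8 0.6]
blue [ 473.3 -145.7] R 14.7 of 15 inl 15 75
scene lip 202 [0.1 0.1]
blue [ 482.4 -145.2] R 28.0 of 28 inl 22 82
scene belly 138 [9.2 0.6]
blue [ 472.3 -139.9] R 28.2 of 28 inl 22 82
scene belly 125 [-0.9  5.9]
scene bearing err mm -1.1 diam 47.5 perp dir [-0.48 -0.88]
```

The vase is within about 1 mm of the middle in both views. Now the green cup.

Call:
move_arm:
  rows:
    - [0,11,-20,0,-1]
    - [0,0,-45,0,-1]
    - [0,0,-45,0,-1]
    - [0,0,-45,0,-1]
    - [0,0,-40,0,-1]
    - [0,0,-25,0,-1]
    - [0,0,-15,0,-1]
    - [0,0,-6,0,-1]
    - [0,0,0,0,-1]
    - [0,0,0,0,-1]

```text
time: 11.4
tool_pos: [0.5216, 0.2547, 0.0523]
tool_rot: [3.141, -0.002, 0.786]
contact_force: [0.6, 0.2, -0.3]
opening: 0.0915
grip_force: 0.0
```

Call:
move_arm:
  rows:
    - [-0.5,-0.7,-0.5,0,0]
    - [0,0,0,0,1]
    - [0,0,0,0,1]
    - [0,0,0,0,1]
    - [0,0,0,0,1]
    - [0,0,0,0,1]
    - [0,0,0,0,1]
    - [0,0,0,0,1]
  newtons: 20

```text
time: 12.2
tool_pos: [0.5203, 0.2542, 0.0508]
tool_rot: [3.141, -0.0, 0.787]
contact_force: [-0.7, 0.1, 1.9]
opening: 0.0579
grip_force: 20.0
```

Call:
move_arm:
  rows:
    - [0,0,15,0,1]
    - [0,0,35,0,1]
    - [0,0,45,0,1]
    - [0,0,45,0,1]
    - [0,-15,45,0,1]
    - [-2,-30,35,0,1]
    - [-4,-42,15,0,1]
    - [-4,-45,0,0,1]
    - [-4,-45,0,0,1]
    - [-4,-45,0,0,1]
    - [-4,-45,0,0,1]
    - [-4,-45,0,0,1]

```text
time: 13.4
tool_pos: [0.4936, -0.0596, 0.2853]
tool_rot: [-3.141, 0.0, 0.787]
contact_force: [1.1, -0.4, -2.7]
opening: 0.0573
grip_force: 20.0
```

Call:
move_arm:
  rows:
    - [-4,-45,0,0,1]
    - [-4,-45,0,0,1]
    - [-4,-45,0,0,1]
    - [-2,-45,0,0,1]
    - [0,-45,0,0,1]
    - [0,0,0,0,1]
    - [0,0,0,0,1]
    - [0,0,0,0,1]

```text
time: 14.2
tool_pos: [0.4802, -0.282, 0.2853]
tool_rot: [-3.14, -0.0, 0.787]
contact_force: [-0.3, -0.6, -1.7]
opening: 0.0574
grip_force: 20.0
```

Call:
move_arm:
  rows:
    - [0,-1,-20,0,1]
    - [0,0,-40,0,1]
    - [0,0,-40,0,1]
    - [0,0,-30,0,1]
    - [0,0,-13,0,1]
    - [0,0,-5,0,1]
    - [0,0,-2,0,1]
    - [0,0,0,0,1]
    - [0,0,0,0,1]

```text
time: 15.1
tool_pos: [0.4809, -0.284, 0.1369]
tool_rot: [3.139, -0.0, 0.787]
contact_force: [0.0, 0.2, -1.8]
opening: 0.0574
grip_force: 20.0
```

Call:
move_arm:
  rows:
    - [0,0,-1,0,1]
    - [0,0,-1,0,1]
    - [0,0,0,0,1]
    - [0,0,0,0,1]

```text
time: 15.5
tool_pos: [0.4803, -0.2839, 0.1337]
tool_rot: [3.141, -0.0, 0.787]
contact_force: [-0.0, -0.0, -2.3]
opening: 0.0575
grip_force: 20.0
```

Call:
move_arm:
  rows:
    - [0,0.8,-1,0,1]
    - [0,0,-1,0,1]
    - [0,0,-0.7,0,1]
    - [0,0,0,0,1]
    - [0,0,0,0,1]

```text
time: 16.0
tool_pos: [0.4803, -0.2831, 0.1309]
tool_rot: [-3.142, 0.0, 0.787]
contact_force: [1.0, -0.7, -1.6]
opening: 0.0576
grip_force: 20.0
```

Call:
move_arm:
  rows:
    - [0,0,-0.7,0,1]
    - [0,0,-0.5,0,1]
    - [0,0,0,0,1]

```text
time: 16.3
tool_pos: [0.4803, -0.2831, 0.1308]
tool_rot: [3.141, 0.0, 0.787]
contact_force: [-2.5, 1.7, 6.9]
opening: 0.0577
grip_force: 20.0
```

Call:
move_arm:
  rows:
    - [0,0,0,0,0]
    - [0,0,0,0,-1]
    - [0,0,0,0,-1]
    - [0,0,0,0,-1]
    - [0,0,20,0,-1]
    - [0,0,45,0,-1]
    - [0,0,45,0,-1]
    - [0,20,45,0,-1]
    - [-6,40,5,0,-1]
    - [-7,45,0,0,-1]
    - [-8,45,0,0,-1]
    - [-8,45,0,0,-1]

```text
time: 17.5
tool_pos: [0.4508, -0.0866, 0.2898]
tool_rot: [3.141, -0.0, 0.786]
contact_force: [0.8, 0.1, -0.5]
opening: 0.0919
grip_force: 0.0
```

Call:
move_arm:
  rows:
    - [-8,45,0,0,-1]
    - [-8,45,0,0,-1]
    - [-8,45,0,0,-1]
    - [-8,45,0,0,-1]
    - [-8,45,0,0,-1]
    - [0,0,0,0,-1]
    - [0,0,0,0,-1]
    - [0,0,0,0,-1]

```text
time: 18.3
tool_pos: [0.4116, 0.1361, 0.2897]
tool_rot: [3.141, 0.0, 0.786]
contact_force: [0.4, -1.2, 0.5]
opening: 0.0919
grip_force: 0.0
```

Run:
```python
from h import *
s,h,c,T=wrist('w4.png');print(s['tool_pos'])
for k in('yellow','plum'): pot(h,c,T,k,*POT[k])
save('top','t2.png');save('scene','s2.png')
for n,f,r in(('top','t2.png',(478,-282.7)),('scene','s2.png',(484.7,-283.9))):
    c=vision.get_calibration(n);h=cv2.cvtColor(cv2.imread('pics/'+f),cv2.COLOR_BGR2HSV)
    x,ct=pot(h,c,c['T'],'green',r,29,176,32);print(n,'green-cookie',np.round(x-r,1))
```

```text
[0.41157673 0.13610193 0.28973938]
yellow [411.  138.2] R 27.5 of 28 inl 95 157
plum [515.2 140.9] R 44.8 of 46 inl 190 200
green [ 477.3 -283.2] R 28.5 of 29 inl 57 102
top green-cookie [-0.7 -0.5]
green [ 486.6 -283.9] R 28.7 of 29 inl 31 90
scene green-cookie [1.9 0. ]
```

The green cup is centred within about 1 mm. Now the yellow beaker.

Call:
move_arm:
  rows:
    - [-0.5,1.7,-20,0,-1]
    - [0,0,-45,0,-1]
    - [0,0,-45,0,-1]
    - [0,0,-45,0,-1]
    - [0,0,-35,0,-1]
    - [0,0,-18,0,-1]
    - [0,0,-10,0,-1]
    - [0,0,0,0,-1]
    - [0,0,0,0,-1]
    - [0,0,0,0,0]

```text
time: 19.45
tool_pos: [0.4118, 0.1386, 0.0729]
tool_rot: [3.14, -0.002, 0.786]
contact_force: [0.5, -0.3, -0.6]
opening: 0.0877
grip_force: 0.0
```

Call:
move_arm:
  rows:
    - [0,0,0,0,1]
    - [0,0,0,0,1]
    - [0,0,0,0,1]
    - [0,0,0,0,1]
    - [0,0,0,0,1]
    - [0,0,0,0,1]
  newtons: 25

```text
time: 20.05
tool_pos: [0.411, 0.1386, 0.072]
tool_rot: [3.141, -0.0, 0.787]
contact_force: [0.2, -0.0, 3.5]
opening: 0.0561
grip_force: 25.0
```

Call:
move_arm:
  rows:
    - [0,0,15,0,1]
    - [0,0,40,0,1]
    - [0,0,45,0,1]
    - [0,0,40,0,1]
    - [13,-20,30,0,1]
    - [20,-30,0,0,1]
    - [20,-30,0,0,1]
    - [20,-30,0,0,1]
    - [20,-30,0,0,1]
    - [20,-30,0,0,1]
    - [20,-30,0,0,1]
    - [20,-30,0,0,1]

```text
time: 21.25
tool_pos: [0.5639, -0.0925, 0.2407]
tool_rot: [-3.14, 0.001, 0.787]
contact_force: [0.3, -0.2, -3.3]
opening: 0.0564
grip_force: 25.0
```

Call:
move_arm:
  rows:
    - [20,-30,0,0,1]
    - [20,-25,0,0,1]
    - [0,0,0,0,1]
    - [0,0,0,0,1]
    - [0,0,0,0,1]

```text
time: 21.75
tool_pos: [0.6031, -0.1455, 0.2411]
tool_rot: [-3.14, 0.001, 0.787]
contact_force: [-1.1, -0.3, -3.4]
opening: 0.0562
grip_force: 25.0
```

Call:
move_arm:
  rows:
    - [1,-1,-15,0,1]
    - [0,0,-35,0,1]
    - [0,0,-22,0,1]
    - [0,0,-8,0,1]
    - [0,0,-3,0,1]
    - [0,0,-2,0,1]
    - [0,0,-1,0,1]
    - [0,0,0,0,1]
    - [0,0,0,0,1]

```text
time: 22.65
tool_pos: [0.6051, -0.1475, 0.1565]
tool_rot: [3.14, -0.0, 0.787]
contact_force: [-0.7, -0.4, -3.2]
opening: 0.0561
grip_force: 25.0
```

Call:
move_arm:
  rows:
    - [0,0,-1,0,1]
    - [0,0,-0.7,0,1]
    - [0,0,0,0,1]

```text
time: 22.95
tool_pos: [0.6047, -0.1474, 0.154]
tool_rot: [-3.141, 0.0, 0.787]
contact_force: [-0.4, -0.1, -3.4]
opening: 0.0564
grip_force: 25.0
```

Call:
move_arm:
  rows:
    - [-0.3,1,-0.8,0,1]
    - [0,0,-0.7,0,1]
    - [0,0,-0.6,0,1]
    - [0,0,-0.5,0,1]
    - [0,0,0,0,1]

```text
time: 23.45
tool_pos: [0.6045, -0.1463, 0.152]
tool_rot: [3.141, -0.0, 0.787]
contact_force: [-2.3, 0.9, 1.6]
opening: 0.056
grip_force: 25.0
```

Call:
move_arm:
  rows:
    - [0,0,-0.3,0,1]
    - [0,0,0,0,0]
    - [0,0,0,0,-1]
    - [0,0,0,0,-1]
    - [0,0,0,0,-1]
    - [0,0,20,0,-1]
    - [0,0,45,0,-1]
    - [0,0,45,0,-1]
    - [0,20,28,0,-1]
    - [-14,40,0,0,-1]
    - [-15,45,0,0,-1]
    - [-15,45,0,0,-1]

```text
time: 24.65
tool_pos: [0.56, 0.0047, 0.2892]
tool_rot: [3.141, -0.0, 0.786]
contact_force: [-0.4, 0.1, -0.5]
opening: 0.0918
grip_force: 0.0
```

Call:
move_arm:
  rows:
    - [-15,45,0,0,-1]
    - [-15,45,0,0,-1]
    - [-15,45,0,0,-1]
    - [0,0,0,0,-1]
    - [0,0,0,0,-1]
    - [0,0,0,0,-1]

```text
time: 25.25
tool_pos: [0.516, 0.1377, 0.2891]
tool_rot: [3.141, 0.0, 0.786]
contact_force: [-0.7, -0.3, 0.1]
opening: 0.0922
grip_force: 0.0
```

Run:
```python
from h import *
s,h,c,T=wrist('w5.png');print(s['tool_pos'])
pot(h,c,T,'plum',*POT['plum'])
save('top','t3.png');save('scene','s3.png')
for n,f,r in(('top','t3.png',(601.6,-146.3)),('scene','s3.png',(608.1,-147.9))):
    c=vision.get_calibration(n);h=cv2.cvtColor(cv2.imread('pics/'+f),cv2.COLOR_BGR2HSV)
    x,ct=pot(h,c,c['T'],'yellow',r,28,198,32);print(n,'yellow-cookie',np.round(x-r,1))
```

```text
[0.51599698 0.13774091 0.28907887]
plum [515.7 141.1] R 44.8 of 46 inl 153 184
yellow [ 601.4 -147.6] R 26.7 of 28 inl 53 82
top yellow-cookie [-0.2 -1.3]
yellow [ 609.8 -148. ] R 28.2 of 28 inl 35 113
scene yellow-cookie [ 1.7 -0.1]
```

The yellow beaker is centred. Now the plum bottle.

Call:
move_arm:
  rows:
    - [-0.5,3.5,-20,0,-1]
    - [0,0,-45,0,-1]
    - [0,0,-45,0,-1]
    - [0,0,-40,0,-1]
    - [0,0,-30,0,-1]
    - [0,0,-15,0,-1]
    - [0,0,-9,0,-1]
    - [0,0,0,0,-1]
    - [0,0,0,0,-1]
    - [0,0,0,0,0]

```text
time: 26.4
tool_pos: [0.5159, 0.142, 0.0864]
tool_rot: [3.14, -0.002, 0.787]
contact_force: [-0.7, -0.2, -0.4]
opening: 0.0877
grip_force: 0.0
```

Call:
move_arm:
  rows:
    - [0,0,0,0,0.2]
    - [0,0,0,0,1]
    - [0,0,0,0,1]
    - [0,0,0,0,1]
    - [0,0,0,0,1]
    - [0,0,0,0,1]
    - [0,0,0,0,1]
    - [0,0,0,0,1]
    - [0,0,0,0,1]
  newtons: 35

```text
time: 27.3
tool_pos: [0.5153, 0.1419, 0.0853]
tool_rot: [3.141, -0.0, 0.787]
contact_force: [2.7, -0.7, 0.5]
opening: 0.0379
grip_force: 35.0
```

Call:
move_arm:
  rows:
    - [0,0,10,0,1]
    - [0,0,35,0,1]
    - [0,0,45,0,1]
    - [0,0,45,0,1]
    - [0,-10,45,0,1]
    - [6,-30,27,0,1]
    - [10,-43,0,0,1]
    - [10,-43,0,0,1]
    - [10,-43,0,0,1]
    - [10,-43,0,0,1]
    - [10,-43,0,0,1]
    - [10,-43,0,0,1]

```text
time: 28.5
tool_pos: [0.5805, -0.157, 0.2921]
tool_rot: [-3.14, 0.0, 0.787]
contact_force: [0.5, 0.1, -4.0]
opening: 0.0383
grip_force: 35.0
```

Call:
move_arm:
  rows:
    - [10,-43,0,0,1]
    - [10,-40,0,0,1]
    - [9,-30,0,0,1]
    - [0,0,0,0,1]
    - [0,0,0,0,1]
    - [0,0,0,0,1]

```text
time: 29.1
tool_pos: [0.6098, -0.2675, 0.2921]
tool_rot: [-3.14, -0.0, 0.788]
contact_force: [-0.3, -0.0, -3.8]
opening: 0.0379
grip_force: 35.0
```

Call:
move_arm:
  rows:
    - [1,-2,-20,0,1]
    - [0,0,-40,0,1]
    - [0,0,-35,0,1]
    - [0,0,-17,0,1]
    - [0,0,-6,0,1]
    - [0,0,-3,0,1]
    - [0,0,-1,0,1]
    - [0,0,0,0,1]
    - [0,0,0,0,1]

```text
time: 30.0
tool_pos: [0.6114, -0.271, 0.1715]
tool_rot: [3.14, -0.001, 0.787]
contact_force: [-0.4, -0.3, -4.2]
opening: 0.0379
grip_force: 35.0
```

Call:
move_arm:
  rows:
    - [0,0,-1,0,1]
    - [0,0,-1,0,1]
    - [0,0,-0.7,0,1]
    - [0,0,0,0,1]

```text
time: 30.4
tool_pos: [0.6109, -0.2709, 0.1673]
tool_rot: [-3.141, 0.0, 0.787]
contact_force: [1.0, -0.2, -4.4]
opening: 0.038
grip_force: 35.0
```

Call:
move_arm:
  rows:
    - [0,1,-0.7,0,1]
    - [0,0,-0.7,0,1]
    - [0,0,-0.6,0,1]
    - [0,0,-0.3,0,1]
    - [0,0,0,0,1]

```text
time: 30.9
tool_pos: [0.611, -0.2699, 0.1653]
tool_rot: [3.141, 0.0, 0.787]
contact_force: [0.0, -1.2, -3.1]
opening: 0.0378
grip_force: 35.0
```

Call:
move_arm:
  rows:
    - [0,0,-0.6,0,1]
    - [0,0,-0.4,0,1]
    - [0,0,0,0,1]

```text
time: 31.2
tool_pos: [0.6111, -0.2701, 0.1652]
tool_rot: [3.14, -0.0, 0.787]
contact_force: [-2.9, 0.7, 4.0]
opening: 0.0383
grip_force: 35.0
```

Contact. I'll release, rise and withdraw towards the base on the left, clear of the views.

Call:
move_arm:
  rows:
    - [0,0,0,0,0.2]
    - [0,0,0,0,0]
    - [0,0,0,0,-0.5]
    - [0,0,0,0,-1]
    - [0,0,0,0,-1]
    - [0,0,15,0,-1]
    - [0,0,40,0,-1]
    - [0,0,45,0,-1]
    - [-5,30,30,0,-1]
    - [-8,45,0,0,-1]
    - [-8,45,0,0,-1]
    - [-8,45,0,0,-1]

```text
time: 32.4
tool_pos: [0.5816, -0.1034, 0.2943]
tool_rot: [3.141, -0.0, 0.786]
contact_force: [0.6, 0.3, 0.3]
opening: 0.0916
grip_force: 0.0
```

Call:
move_arm:
  rows:
    - [-8,45,0,0,-1]
    - [-8,45,0,0,-1]
    - [-8,45,0,0,-1]
    - [-8,45,0,0,-1]
    - [-8,45,0,0,-1]
    - [0,0,0,0,-1]
    - [0,0,0,0,-1]

```text
time: 33.1
tool_pos: [0.5419, 0.121, 0.2942]
tool_rot: [3.141, 0.0, 0.789]
contact_force: [-0.7, 0.4, 0.2]
opening: 0.092
grip_force: 0.0
```

Run:
```python
from h import *
t=save('top','t4.png');s=save('scene','s4.png')
ref=dict(blue=((466.3,-144.4),(473.2,-145.8),15,202,22),green=((478,-282.7),(484.7,-283.9),29,176,32),yellow=((601.6,-146.3),(608.1,-147.9),28,198,32),plum=((608.6,-269.1),(614.8,-270.3),46,132,48))
for i,(n,im) in enumerate((('top',t),('scene',s))):
    c=vision.get_calibration(n);h=cv2.cvtColor(im,cv2.COLOR_RGB2HSV)
    for k,a in ref.items():
        x,ct=pot(h,c,c['T'],k,a[i],*a[2:]);print(n,k,np.round(x-a[i],1))
a=cv2.resize(t[75:265,160:500,::-1],(680,380));cv2.imwrite('pics/end_t.png',a);cv2.imwrite('pics/end_s.png',cv2.resize(s[110:320,180:480,::-1],(780,546)))
```

```text
blue [ 483.6 -151.7] R 15.0 of 15 inl 0 54
top blue [17.3 -7.3]
green [ 477.2 -283.1] R 28.6 of 29 inl 56 103
top green [-0.8 -0.4]
yellow [ 600.8 -148.2] R 26.6 of 28 inl 45 81
top yellow [-0.8 -1.9]
plum [ 606.4 -271. ] R 45.5 of 46 inl 81 139
top plum [-2.2 -1.9]
blue [ 474. -145.] R 15.0 of 15 inl 17 76
scene blue [0.8 0.8]
green [ 486.5 -283.5] R 28.7 of 29 inl 28 89
scene green [1.8 0.4]
yellow [ 609.8 -148. ] R 28.2 of 28 inl 35 113
scene yellow [ 1.7 -0.1]
plum [ 618.7 -272.6] R 46.1 of 46 inl 67 129
scene plum [ 3.9 -2.3]
```

View pics/end_t.png

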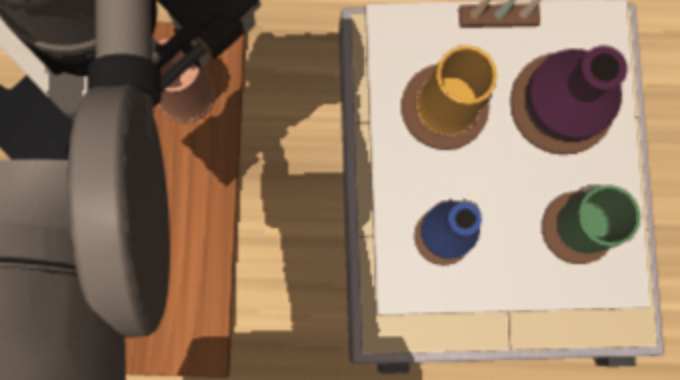

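View pics/end_s.png

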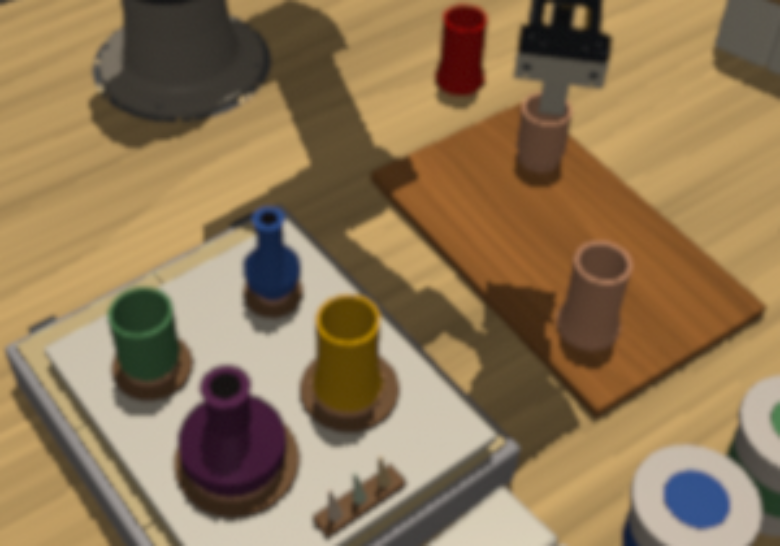

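All four pots stand on their cookies, and both bare pots are still on the board. I'll check the plum by height-independent bearings, since its belly plane is uncertain.

Run:
```python
from h import *
ref=dict(top=((608.6,-269.1),'t4.png'),scene=((614.8,-270.3),'s4.png'))
A=[];B=[]
for n,(r,f) in ref.items():
    c=vision.get_calibration(n);h=cv2.cvtColor(cv2.imread('pics/'+f),cv2.COLOR_BGR2HSV)
    u,v=proj(c,c['T'],np.r_[r,130]/1000);ct=contour(blob(h,RNG['plum'],[int(q) for q in(u-48,v-48,u+48,v+48)]))
    r=np.array(r);o,d=rays(c,ct);g=r/1000-o[:2];b=np.arctan2(g[1],g[0]);w=(np.arctan2(d[:,1],d[:,0])-b+np.pi)%(2*np.pi)-np.pi;D=np.hypot(*g)*1000
    A.append([-np.sin(b),np.cos(b)]);B.append(D*np.sin((w.max()+w.min())/2));print(n,B[-1],'diam',2*D*np.sin((w.max()-w.min())/2))
    # lip ellipse
print('offset',np.linalg.solve(np.array(A),B))
# wrist-like lip check in top: lip hole (dark) centre on z=206
```

```text
top -2.0374835860891714 diam 87.88899456391044
scene 1.4184646446682478 diam 87.7286842796596
offset [-2.30952875 -0.51245861]
```

```bash
python3 -c "
from h import *
print(workorder.hand_in())"
```

```text
the job is handed in; nothing more can be done
None
```

I stood all four glazed pots upright on their matching cookies, left the two bare pink pots on the board, and handed the job in at about 33 s; the last camera checks put each pot within 2–3 mm of centre, with plum the furthest off.

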